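# Refit the sewing machine's extension table

## Robot

A 6-joint arm with a two-finger parallel gripper is mounted at the origin on the work surface. World frame = base frame: x ahead of the robot, y to its left, z up, the work surface at z = 0. Lengths are in m, angles in rad, forces in N, time in s.
With the tool pointing down it reaches from about 0.325 to 0.9 m from the base axis. Payload 6.1 kg.
Tool frame: the origin (TCP) lies on the centre line of the jaws, within the pads' length; the fingertips stand 14 mm ahead of it and the grasp point (between the pads) lies 5 mm behind it (env.nose_length is the distance from the TCP to the fingertips, in m); z points along the fingers, y is the line along which they close (so a half turn about z gives the same grasp; the last joint's range is limited). The gripper opens to 85 mm and grips with 20 to 120 N. Pads are 22 mm wide; open, the fingers measure 114 mm over their backs; the gripper's body (76 mm by 85 mm) begins 54 mm behind the grasp point. The pads swing forward as they close: fully open they stand 13 mm farther back than shut.
Start: joints at [1.044, 0.22, 1.526, -0, 1.395, -0.126], TCP at [0.244, 0.575, 0.245] pointing down, gripper open.
Joint ranges: [-2.98, 2.98], [-0.91, 2.08], [0.09, 2.57], [-1.24, 4.39], [0.2, 2.65], [-2.68, 2.68]. Speed limits (rad/s): [2.57, 2.57, 3.01, 3.14, 3.14, 3.14].

## Interface

Orientations are given as a unit quaternion [w, x, y, z].
In Python, from workcell import env, viewer gives the robot as it stands.
- The arm moves only by the tool drive_tool, never from a script. Its argument "moves" is a list of rows, each a list of 3 entries, a list of its own where there are three numbers: the shift along the tool's x, y, z in m, then the turn, a rotation vector about the tool's x, y, z in degrees, then the opening, from 0 (shut) to 1 (fully open). In form: [[[dx, dy, dz], [wx, wy, wz], claw], ...]. A call has 1 to 20 rows; each row shifts and turns the commanded pose from where the row before left it, along the tool's axes as they then stand; what a row does not reach is not made up. A row lasts 1/10 s, in which the tool goes at most 50 mm and 8.59 degrees, less where a joint would pass 70% of its speed; a pose out of reach is approached as far as the arm can. A call with a gripper value outside its range is refused whole. The fingers move at their own pace and stop on an object; "squeeze" is the grip in N (left out, the last holds). Time passes only in rows, so rows that do not move let the fingers close. It gives the time, the measured TCP pose, the force, the opening and the grip force at its end, in the units of the state.
- env.read_state(): the state, without advancing time (a new reading comes with each control period).
- viewer.get_image(name): name is "side" or "top" or "wrist"; returns a dict with "pixels" (384x512x3 uint8, blue, green, red), "fx", "fy", "cx", "cy" (pixels), "pose" (4x4, takes a point from camera to world coordinates). Camera axes: x right, y up, looking along -z (the intrinsics and any distortion apply to the point x, -y, -z); pixel columns grow to the right and rows downward; lengths in m; the calibration is good to about 2 mm. A picture is of the moment at which its call begins. There is no depth.
- env.close_job(): hands the job in; it is judged then, once.
Trained networks look in a picture, given as the dict that the camera call returned (one of the last four; its "shot" number tells which), for a name from the list of things; names that differ only in an ending like _2 or _b are one class to them, and where a whole thing is asked for, a point or a joint stands for the part that bears it (a point fixed in the world has none). Each returns a list of dicts, best first, with "score" (0 to 1); they miss things now and then, are a little off and sometimes report something else, mostly with a low value. They report only what shows in the picture. A call takes as long as a camera call.
- viewer.boxes_of(picture, target): "rect" ([left, top, right, bottom] in pixels, round what is visible of it).
- viewer.regions_of(picture, target): "pixels" (384x512 bool, what is visible of it) and "rect" ([left, top, right, bottom] in pixels, round what is visible of it).
The state is a dict: "time_s": time; "qpos": joint angles; "dq": joint speeds; "effort": joint torques, N m; "ee_pos": TCP position; "eef_rot": TCP orientation; "force": force on the tool from outside, world axes, zero at the start; "wrist_torque": the same for the moment, N m; "finger_gap": opening from 0.0 (shut) to 1.0 (fully open); "gripper_force": force on a finger pad.
Only numpy, scipy, OpenCV 4.12 (cv2) and the standard library are available. Lean on these libraries where they do the work, as an engineer would, in place of code of your own. Each camera call takes 0.05 s, during which the arm holds its last target. There are 200 camera calls.

## Task

Get the sewing machine ready for flat work: lay the loose bobbin in the storage compartment of the extension table and shut the compartment's cover over it, then slide the extension table along the worktop onto the machine's free arm, under the head, until it is fully home against the arm's tip. Do not knock the machine and leave the other things on the table where they are.

Things in the scene. Friction and masses are not known exactly. Their poses are not given: they have to be found in the camera images.
- machine: White domestic sewing machine, fixed to the worktop, 400 mm long, 290 mm tall. Origin: on the worktop under the middle of the free arm's tip. +z up, +x away from the operator. The free arm is a bar running from its tip (y = 0) towards -y to the pillar (face at y = -192 mm); 75 mm wide in x, underside at z = 26, top at z = 72 mm, vertical corners of the tip rounded to 14.5 mm.
- tip_edge (a point): Middle of the upper edge of the free arm's tip, 72 mm above the worktop; axes as the machine's.
- head_under (a point): Middle of the underside of the machine's head, which overhangs the free arm at 135 mm above the worktop. In the machine's axes the head covers x = -69 to 63, y = -28 to -103 mm and is 290 mm high at its top. The raised presser foot and needle hang from it over the arm, no lower than 80 mm, within 32 mm of the arm's middle line. Axes as the machine's.
- extension: White extension table, a loose U-shaped box 72 mm tall, 0.36 to 0.59 kg, standing on the worktop off the arm's tip (machine's +y side), only roughly in line; it slides flat on the worktop. Origin: underside, middle of the closed end of its slot; +z up. Fully home, its origin and axes coincide with the machine's: the slot's closed end meets the arm's tip. Overall x = -121 to 61, y = -190 to 76 mm.
- slot_mouth (a point): Middle of the extension table's slot mouth, on the underside, at y = -190 mm in its axes. The slot goes through its full height, open at this end, closed at y = 0, 82 mm wide (x = -41 to 41 mm; 3.5 mm play each side of the arm), mouth corners rounded 10 to 12 mm. In front of it (x = -121 to -41) is the part with the compartment, behind it a 20 mm rail. Axes as the extension's.
- grip_bar (a point): Where to grip the extension table from above: middle of the upper face (z = 72 mm) of its end bar, x = -45, y = 70 mm in its axes. The bar is 12 mm thick in y (64 to 76 mm). On its inner side is a hand hole in the deck, x = -85 to -5, y = 28 to 64 mm, 44 mm deep; outside it is free. Axes as the extension's.
- compartment (a point): Middle of the floor of the storage compartment in the front part of the extension table, 32 mm above the worktop, x = -81, y = -95 mm in its axes. Open at the top, 64 mm long in x, 126 mm in y, rim 68 to 72 mm above the worktop. Axes as the extension's.
- cover (a joint): Angle of the compartment's cover, rad: 0 shut (flush with the deck), 1.95 wide open. A flat white plate 68 by 132 by 4 mm; its hinge line runs along the extension's y at x = -119, z = 70 mm, on the operator's side (-x), so the open cover stands up, leaning away from the compartment. The hinge is stiff (0.03 Nm friction): the cover stays at any angle and must be pushed all the way down.
- cover_edge (a point): Middle of the cover's free edge, 70 mm from the hinge line; when shut at x = -49, y = -95, z = 70 mm in the extension's axes.
- bobbin: Small round sewing bobbin, clear flanges, full of dark blue thread, 25 mm diameter, 12 mm tall, 20 g, lying flat on the worktop. Origin: centre of its underside.
- spool: Bystander: upright spool of red thread, 34 mm diameter, 60 mm tall. Origin: centre of its underside.
- tape: Bystander: round white tape measure, 52 mm diameter, 16 mm tall, lying flat. Origin: centre of its underside.
- shears: Bystander: shears lying on the worktop in front of the machine, about 205 mm long, 90 mm wide over the black handle rings, 14 mm tall. Origin: on the worktop under the pivot; blades to +x.

How it is judged:
On the way, in this order (a step that is already met when the one before it is completed fails the run):
1. the bobbin lies in the storage compartment (x of bobbin in the frame of extension between -0.114 and -0.048 m and y of bobbin in the frame of extension between -0.159 and -0.031 m and z of bobbin in the frame of extension between 0.022 and 0.062 m), for 0.2 s.
2. the cover is shut over it (all of step 1 and value of joint cover below 0.06 rad), for 0.2 s.
3. the extension table is home on the free arm (all of step 2 and y of extension in the frame of machine between -0.004 and 0.005 m and x of extension in the frame of machine between -0.006 and 0.006 m and z of extension in the frame of machine below 0.005 m and angle between the x axis of extension and the x axis of machine, either way round below 0.06 rad and angle between extension's own z axis and vertical below 0.04 rad), for 0.2 s.
At the end, for the whole second after the job is handed in: The bobbin lies inside the compartment; the cover is shut to within 0.06 rad; the extension table stands flat on the worktop on the free arm, its slot's closed end within 5 mm of the arm's tip, in line within 0.06 rad; everything at rest (all of step 3 and linear speed of extension below 0.01 m/s and linear speed of bobbin below 0.02 m/s); the robot touches nothing.
It fails at once if the robot knocks the sewing machine (over 8 N) (contact force between any of the fingers, the arm and machine above 8 N).
It fails at once if a bystander (spool, tape measure, shears) is moved over 25 mm (distance of any of spool, tape, shears from where it was at the start of the episode above 0.025 m).
It also fails if it takes over 67 s, if anything falls off the work surface, if the arm or the gripper's body presses on something with over 40 N, if the wrist force passes 120 N, or if a joint passes its speed limit or range.

## Working session

There is one attempt and no reset: what is moved stays moved. The work goes in short steps, Python scripts to look and compute and a tool call to move; the robot and the scene stay as the last step left them, time stands still between calls to the robot, and variables do not carry over. Pictures are saved under pics/ and viewed, at most 10 in all, crops included, and the job is handed in when it is done.

Besides the shell and the picture viewer there is one more tool, called after ">>>" as name([rows], argument=value, ...), one row to a line, values as JSON. drive_tool: Moves the arm, as the interface text tells. Its arguments: {"type":"object","properties":{"moves":{"type":"array"},"squeeze":{"type":"number"}},"required":["moves"]}

```bash
ls; mkdir -p pics; cat > h.py <<'E'
from workcell import env, viewer
import numpy as np, cv2
def pix2world(im,u,v,z):
    P=np.array(im["pose"]); d=np.array([(u-im["cx"])/im["fx"],-(v-im["cy"])/im["fy"],-1.0])
    d=P[:3,:3]@d; o=P[:3,3]; return o+d*(z-o[2])/d[2]
def world2pix(im,p):
    P=np.array(im["pose"]); c=P[:3,:3].T@(np.array(p)-P[:3,3])
    return np.array([im["cx"]+im["fx"]*c[0]/-c[2], im["cy"]-im["fy"]*c[1]/-c[2]])
E
python3 - <<'E'
from h import *
ims={n:viewer.get_image(n) for n in("top","side")}
for n,im in ims.items():
    print(n,{k:im[k] for k in im if k not in("pixels","pose")},np.round(im["pose"],3).tolist())
    for t in("machine","extension","cover","bobbin","spool","tape","shears"):
        for r in viewer.boxes_of(im,t)[:2]: print(t,np.round(r["score"],2),np.round(r["rect"]))
cv2.imwrite("pics/a.png",ims["top"]["pixels"]);cv2.imwrite("pics/b.png",ims["side"]["pixels"])
print(env.read_state())
E
```

```text
pics
top {'fx': 373.6981089260012, 'fy': 373.6981089260012, 'cx': 256.2370294646719, 'cy': 188.30850381240285, 'shot': 1} [[-0.018, 0.993, -0.116, 0.428], [-1.0, -0.018, 0.004, 0.087], [0.002, 0.116, 0.993, 1.016], [0.0, 0.0, 0.0, 1.0]]
machine 0.78 [360.  98. 512. 194.]
machine 0.7 [235. 119. 343. 197.]
extension 0.86 [236. 122. 342. 201.]
extension 0.61 [278. 191. 330. 200.]
cover 0.59 [275. 193. 330. 200.]
bobbin 0.49 [163. 171. 177. 179.]
spool 0.73 [120. 201. 137. 219.]
tape 0.88 [171. 218. 188. 239.]
shears 0.94 [346. 218. 422. 255.]
shears 0.53 [361. 100. 512. 193.]
side {'fx': 427.8272226862687, 'fy': 427.8272226862687, 'cx': 253.42420641291756, 'cy': 194.38558944648338, 'shot': 2} [[0.595, 0.519, -0.614, -0.219], [-0.804, 0.386, -0.452, -0.505], [0.003, 0.762, 0.647, 0.893], [0.0, 0.0, 0.0, 1.0]]
machine 0.74 [342. 152. 512. 330.]
extension 0.6 [228. 160. 336. 249.]
cover 0.67 [255. 190. 294. 226.]
bobbin 0.36 [193. 174. 201. 182.]
spool 0.64 [147. 164. 163. 184.]
tape 0.52 [165. 195. 182. 211.]
shears 0.73 [285. 276. 363. 328.]
{'time_s': 0.8, 'qpos': array([ 1.04391691e+00,  2.20362203e-01,  1.52648417e+00,  4.81754629e-06,
        1.39468548e+00, -1.26065875e-01]), 'dq': array([-0.00075039,  0.00049042,  0.00025103, -0.00017249, -0.00021659,
       -0.00153557]), 'effort': array([ 6.13118318e-04, -4.96782517e+01, -3.89707303e+01, -3.95264271e-05,
        6.68521170e-04,  2.49083740e-05]), 'ee_pos': array([0.24384089, 0.57547871, 0.24533146]), 'eef_rot': array([7.50270928e-06, 1.99068391e-01, 9.79985599e-01, 2.95535470e-05]), 'force': array([-0.78822561, -0.08906896, -0.68037396]), 'wrist_torque': array([-0.01349919, -0.00480226, -0.04132399]), 'gripper_force': 0.0, 'finger_gap': 0.9968908780665183}
```

```bash
python3 - <<'E'
import cv2
a=cv2.imread("pics/a.png");cv2.imwrite("pics/a2.png",cv2.resize(a[80:290,110:512],None,fx=1.95,fy=1.95,interpolation=cv2.INTER_CUBIC))
from h import *
E
```

```text
(no output)
```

View pics/a2.png

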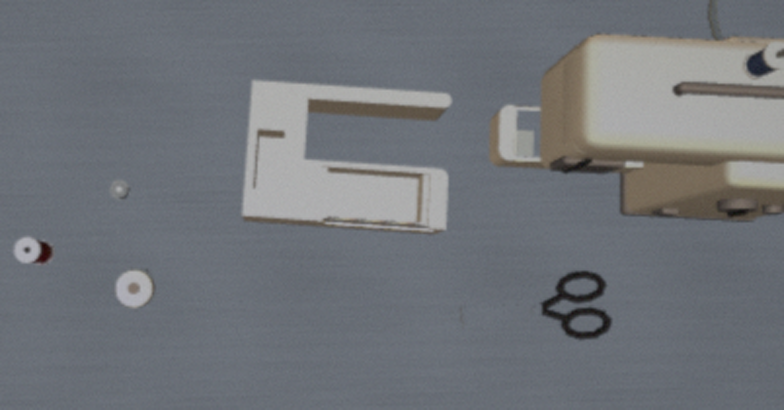

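View pics/b.png

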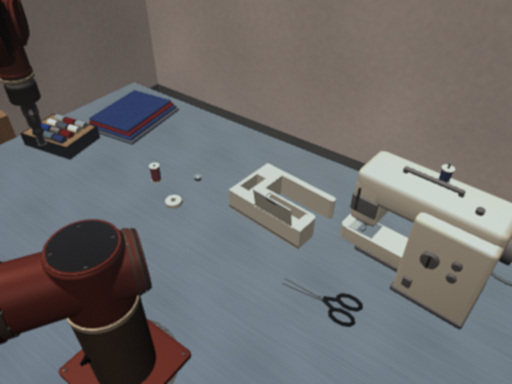

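```bash
cat >> h.py <<'E'
from scipy.optimize import least_squares
def fit(im,model,px,x0):
    # planar pose x,y,yaw of object from model 3D points & pixels
    model=np.array(model,float);px=np.array(px,float)
    def tf(p):
        c,s=np.cos(p[2]),np.sin(p[2]);m=model.copy();m[:,0]=p[0]+c*model[:,0]-s*model[:,1];m[:,1]=p[1]+s*model[:,0]+c*model[:,1];return m
    r=least_squares(lambda p:np.concatenate([world2pix(im,q)-u for q,u in zip(tf(p),px)]),x0,loss="soft_l1")
    return r.x,r.fun.reshape(-1,2)
E
python3 - <<'E'
from h import *
im=viewer.get_image("top")
s=lambda X,Y:(110+(X+.5)/1.95-.5,80+(Y+.5)/1.95-.5)
for n,p,z in (("bobbin",(120,189),.006),("armtip",(492,135),.072),("arm tip front",(500,160),.072),("arm tip back",(500,107),.072)): print(n,pix2world(im,*s(*p),z).round(3))
print("tape",pix2world(im,179.5,228.5,.016),"spool",pix2world(im,124,208,.06),"shears",pix2world(im,346,235,0),pix2world(im,422,235,0))
m=[(.061,.076,.072),(-.121,.076,.072),(.041,0,.072),(-.041,0,.072),(-.081-.036+.0,.0,.072)]
px=[s(252,80),s(243,216),s(309,99),s(305,160)]
print(fit(im,m[:4],px,[.5,.2,0]))
E
```

```text
bobbin [0.582 0.314 0.006]
armtip [ 0.635 -0.191  0.072]
arm tip front [ 0.601 -0.2    0.072]
arm tip back [ 0.672 -0.204  0.072]
tape [0.44047233 0.28878489 0.016     ] spool [0.49465485 0.42203194 0.06      ] shears [ 0.41500191 -0.15711795  0.        ] [ 0.41123429 -0.36235285  0.        ]
(array([ 0.64727284,  0.05309093, -0.08305537]), array([[ 0.32196792,  0.29037094],
       [-0.07134602,  0.06591808],
       [-0.16747318, -0.09511474],
       [-0.06745636, -0.25166584]]))
```

>>> drive_tool([
  [[0,0,0],[0,0,-6],1],
  [[0,0,0],[0,0,-6],1],
  [[0,0,0],[0,0,-6.2],1],
  [[-0.02,-0.013,0],[0,0,0],0.6],
  [[-0.035,-0.023,0.01],[0,0,0],0.6],
  [[-0.035,-0.023,0.01],[0,0,0],0.6],
  [[-0.035,-0.023,0.01],[0,0,0],0.6],
  [[-0.035,-0.023,0.01],[0,0,0],0.6],
  [[-0.035,-0.023,0.01],[0,0,0],0.6],
  [[-0.035,-0.023,0.01],[0,0,0],0.6],
  [[-0.035,-0.023,0.01],[0,0,0],0.6],
  [[-0.035,-0.023,0.01],[0,0,0],0.6],
  [[-0.035,-0.023,0],[0,0,0],0.6],
  [[-0.02,-0.012,0],[0,0,0],0.6],
  [[0,0,0],[0,0,0],0.6],
  [[0,0,0],[0,0,0],0.6],
], squeeze=30)

```text
time_s: 2.45
ee_pos: [0.5784, 0.3145, 0.1651]
eef_rot: [-0.0, 0.042, 0.999, 0.0]
force: [-0.8, 0.6, -0.4]
finger_gap: 0.602
gripper_force: 0.0
```

```bash
cat >> h.py <<'E'
def rel(p):
    from scipy.spatial.transform import Rotation as R
    s=env.read_state();q=s["eef_rot"];r=R.from_quat([q[1],q[2],q[3],q[0]]).as_matrix()
    return r.T@(np.array(p)-s["ee_pos"])
def pose():
    s=env.read_state();print(round(float(s["time_s"]),2),s["ee_pos"].round(4),s["eef_rot"].round(4),s["force"].round(1),round(float(s["finger_gap"]),3),round(float(s["gripper_force"]),1))
E
python3 - <<'E'
from h import *
pose()
im=viewer.get_image("wrist")
cv2.imwrite("pics/w1.png",im["pixels"]);print(np.round(im["pose"],3).tolist(),im["fx"])
for n,z in(("bobbin",.006),):
    for r in viewer.regions_of(im,n)[:2]:
        x0,y0,x1,y1=r["rect"]; p=pix2world(im,(x0+x1)/2,(y0+y1)/2,z); print(n,r["score"],r["rect"],p,rel(p))
E
```

```text
2.45 [0.5784 0.3145 0.1651] [-3.000e-04  4.220e-02  9.991e-01  1.000e-04] [-0.8  0.6 -0.4] 0.602 0.0
[[0.084, -0.954, -0.287, 0.505], [0.996, 0.081, 0.025, 0.322], [-0.0, -0.288, 0.958, 0.294], [0.0, 0.0, 0.0, 1.0]] 281.163573320549
bobbin 0.91 [245.4, 169.5, 265.2, 193.1] [0.58026004 0.31526186 0.006     ] [-2.91831577e-03 -5.74629032e-05  1.59194125e-01]
```

View pics/w1.png

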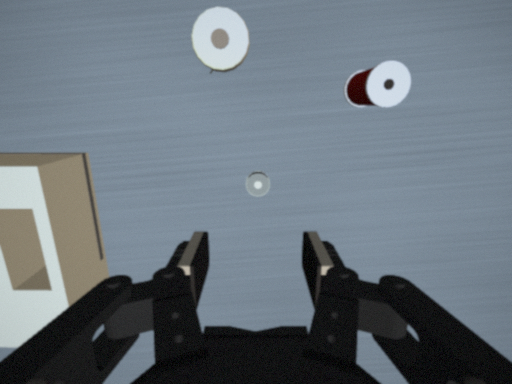

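>>> drive_tool([
  [[-0.003,0,0.03],[0,0,0],0.6],
  [[0,0,0.04],[0,0,0],0.6],
  [[0,0,0.04],[0,0,0],0.6],
  [[0,0,0.025],[0,0,0],0.6],
  [[0,0,0.0125],[0,0,0],0.6],
  [[0,0,0],[0,0,0],0.6],
  [[0,0,0],[0,0,0],0.2],
  [[0,0,0],[0,0,0],0.2],
  [[0,0,0],[0,0,0],0.2],
  [[0,0,0],[0,0,0],0.2],
  [[0,0,0],[0,0,0],0.2],
  [[0,0,0],[0,0,0],0.2],
], squeeze=25)

```text
time_s: 3.75
ee_pos: [0.583, 0.3155, 0.0204]
eef_rot: [0.002, 0.042, 0.999, 0.001]
force: [-0.9, 0.2, 6.1]
finger_gap: 0.27
gripper_force: 24.8
```

>>> drive_tool([
  [[0,0,-0.02],[0,0,0],0.2],
  [[0,0,-0.04],[0,0,0],0.2],
  [[0,0,-0.04],[0,0,0],0.2],
  [[0,0,-0.04],[0,0,0],0.2],
  [[0,-0.01,-0.04],[0,0,0],0.2],
  [[0,-0.03,-0.02],[0,0,0],0.2],
  [[0,-0.04,0],[0,0,0],0.2],
  [[0,-0.04,0],[0,0,0],0.2],
  [[0,-0.04,0],[0,0,0],0.2],
  [[0,-0.04,0],[0,0,0],0.2],
  [[-0.003,-0.04,0],[0,0,0],0.2],
  [[-0.003,-0.04,0],[0,0,0],0.2],
  [[-0.003,-0.04,0],[0,0,0],0.2],
  [[0,-0.03,0],[0,0,0],0.2],
  [[0,0,0],[0,0,0],0.2],
  [[0,0,0],[0,0,0],0.2],
])

```text
time_s: 5.35
ee_pos: [0.5613, -0.0355, 0.2183]
eef_rot: [0.0, 0.043, 0.999, 0.0]
force: [-0.0, 0.9, -0.2]
finger_gap: 0.27
gripper_force: 24.6
```

```bash

python3 - <<'E'
from h import *
pose()
im=viewer.get_image("wrist")
cv2.imwrite("pics/w2.png",im["pixels"]);print(np.round(im["pose"],3).tolist())
for n in("bobbin","cover"):
    for r in viewer.boxes_of(im,n)[:2]: print(n,r["score"],r["rect"])
np.savez("w2",**{k:im[k] for k in("pose","fx","fy","cx","cy")})
E
```

```text
5.35 [ 0.5613 -0.0355  0.2183] [4.000e-04 4.260e-02 9.991e-01 2.000e-04] [-0.   0.9 -0.2] 0.27 24.6
[[0.085, -0.954, -0.289, 0.487], [0.996, 0.081, 0.025, -0.028], [-0.0, -0.29, 0.957, 0.347], [0.0, 0.0, 0.0, 1.0]]
bobbin 0.97 [234.4, 217.9, 274.1, 269.3]
cover 0.74 [174.2, 138.2, 351.8, 149.6]
```

View pics/w2.png

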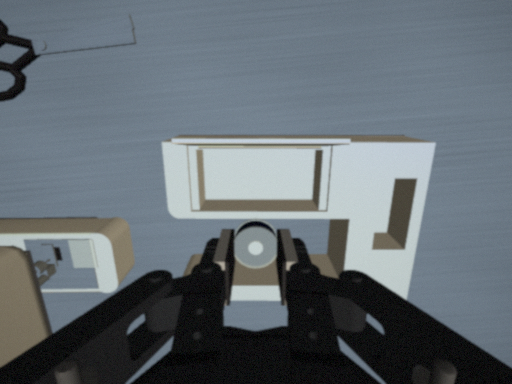

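```bash

python3 - <<'E'
from h import *
im=np.load("w2.npz")
m=[(-.121,.076,.072),(-.041,0,.072),(-.085,.064,.072),(-.085,.028,.072)]
x,r=fit(im,m,[(433,142),(347,219),(415.5,179),(396,179)],[.647,.053,-.083]);print(x,r.round(1))
def w(p):
    c,s=np.cos(x[2]),np.sin(x[2]);return np.array([x[0]+c*p[0]-s*p[1],x[1]+s*p[0]+c*p[1],p[2]])
print("comp pix",world2pix(im,w((-.081,-.095,.072))))
print("comp",w((-.078,-.095,.06)),rel(w((-.078,-.095,.06))))
for a in (1.6,1.75,1.95):print(a,[world2pix(im,w((-.119+.07*np.cos(a),y,.07+.07*np.sin(a)))).round() for y in(-.029,-.161)])
print("tip",pix2world(im,117,262,.072),pix2world(im,100,233,.072),pix2world(im,100,292,.072),pix2world(im,20,233,.072))
E
```

```text
[ 0.65032985  0.05592598 -0.08263577] [[  0.7   0.6]
 [  0.8   0.2]
 [ -0.2  -0.4]
 [-16.4  -0.3]]
comp pix [257.83654758 182.77491649]
comp [ 0.56475455 -0.03231159  0.06      ] [-0.00328045  0.00183331  0.15798199]
1.6 [array([348., 154.]), array([170., 155.])]
1.75 [array([349., 140.]), array([169., 140.])]
1.95 [array([349., 121.]), array([169., 121.])]
tip [ 0.63907981 -0.19502762  0.072     ] [ 0.60292894 -0.20520727  0.072     ] [ 0.67576644 -0.22331592  0.072     ] [ 0.59563881 -0.29064714  0.072     ]
```

>>> drive_tool([
  [[-0.011,0.002,0.03],[0,0,0],0.2],
  [[0,0,0.04],[0,0,0],0.2],
  [[0,0,0.04],[0,0,0],0.2],
  [[0,0,0.03],[0,0,0],0.2],
  [[0,0,0.02],[0,0,0],0.2],
  [[0,0,0],[0,0,0],0.2],
  [[0,0,0],[0,0,0],0.2],
  [[0,0,0],[0,0,0],0.45],
  [[0,0,0],[0,0,0],0.45],
  [[0,0,0],[0,0,0],0.45],
  [[0,0,0],[0,0,0],0.45],
  [[0,0,-0.03],[0,0,0],0.45],
  [[0,0,-0.04],[0,0,0],0.45],
  [[0,0,-0.04],[0,0,0],0.0],
  [[0,0,-0.04],[0,0,0],0.0],
  [[0,0,0],[0,0,0],0.0],
  [[0,0,0],[0,0,0],0.0],
])

```text
time_s: 7.2
ee_pos: [0.5731, -0.0342, 0.2094]
eef_rot: [0.002, 0.042, 0.999, -0.0]
force: [-0.4, 0.2, -0.7]
finger_gap: -0.0
gripper_force: 0.0
```

```bash

python3 - <<'E'
from h import *
pose()
im=viewer.get_image("wrist")
cv2.imwrite("pics/w3.png",im["pixels"])
for n in("bobbin","cover"):
    for r in viewer.boxes_of(im,n)[:2]: print(n,r["score"],r["rect"],pix2world(im,(r["rect"][0]+r["rect"][2])/2,(r["rect"][1]+r["rect"][3])/2,.044))
np.savez("w3",**{k:im[k] for k in("pose","fx","fy","cx","cy")})
print(env.nose_length)
E
```

```text
7.2 [ 0.5731 -0.0342  0.2094] [ 1.600e-03  4.160e-02  9.991e-01 -3.000e-04] [-0.4  0.2 -0.7] -0.0 0.0
bobbin 0.76 [246.0, 166.6, 267.1, 191.5] [ 0.57499525 -0.03211107  0.044     ]
cover 0.63 [161.5, 122.6, 353.2, 135.8] [ 0.52247053 -0.02698191  0.044     ]
0.014
```

View pics/w3.png

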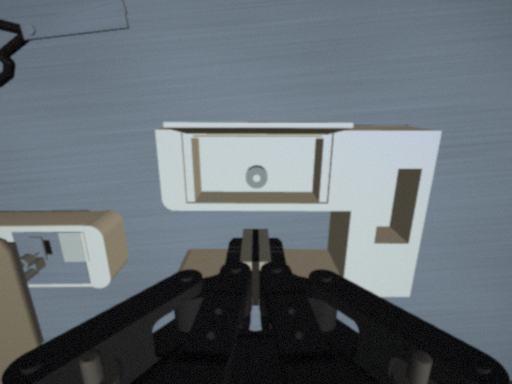

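>>> drive_tool([
  [[0.03,0,0],[0,0,0],0],
  [[0.04,0,0],[0,0,0],0],
  [[0.026,0,0.02],[0,0,0],0],
  [[0,0,0.03],[0,0,0],0],
  [[0,0,0.02],[0,0,0],0],
  [[-0.01,0,0],[0,0,0],0],
  [[-0.01,0,0],[0,0,0],0],
  [[-0.008,0,-0.002],[0,0,0],0],
  [[-0.007,0,-0.002],[0,0,0],0],
  [[-0.008,0,0],[0,0,0],0],
  [[-0.008,0,0.001],[0,0,0],0],
  [[-0.008,0,0.003],[0,0,0],0],
  [[-0.008,0,0.004],[0,0,0],0],
  [[-0.007,0,0.005],[0,0,0],0],
  [[-0.007,0,0.006],[0,0,0],0],
  [[-0.005,0,0.008],[0,0,0],0],
  [[-0.004,0,0.007],[0,0,0],0],
  [[-0.003,0,0.007],[0,0,0],0],
  [[-0.002,0,0.006],[0,0,0],0],
  [[0,0,0.003],[0,0,0],0],
])

```text
time_s: 9.35
ee_pos: [0.5711, -0.0338, 0.0909]
eef_rot: [-0.0, 0.042, 0.999, 0.0]
force: [0.5, -0.0, -0.3]
finger_gap: 0.001
gripper_force: 0.2
```

```bash

python3 - <<'E'
from h import *
pose()
E
```

```text
9.35 [ 0.5711 -0.0338  0.0909] [-4.000e-04  4.150e-02  9.991e-01  1.000e-04] [ 0.5 -0.  -0.3] 0.001 0.2
```

>>> drive_tool([
  [[0,0,0.003],[0,0,0],0],
  [[0,0,0.002],[0,0,0],0],
  [[0,0,0.002],[0,0,0],0],
  [[0,0,0.001],[0,0,0],0],
  [[0,0,0],[0,0,0],0],
  [[0,0,0],[0,0,0],0],
])

```text
time_s: 9.95
ee_pos: [0.5715, -0.0338, 0.0858]
eef_rot: [0.0, 0.041, 0.999, -0.0]
force: [-5.7, 1.2, 13.6]
finger_gap: -0.001
gripper_force: 6.2
```

>>> drive_tool([
  [[0,0,-0.02],[0,0,0],0],
  [[0,0,-0.03],[0,0,0],0],
  [[0,0,-0.03],[0,0,0],0],
  [[-0.006,0.04,-0.03],[0,0,0],0.5],
  [[-0.006,0.04,-0.02],[0,0,0],0.5],
  [[-0.006,0.04,0],[0,0,0],0.5],
  [[-0.006,0.04,0],[0,0,0],0.5],
  [[0,0,0],[0,0,0],0.5],
  [[0,0,0],[0,0,0],0.5],
])

```text
time_s: 10.85
ee_pos: [0.6083, 0.1241, 0.2134]
eef_rot: [-0.0, 0.04, 0.999, -0.0]
force: [-0.8, -0.1, 0.2]
finger_gap: 0.502
gripper_force: 0.0
```

```bash

python3 - <<'E'
from h import *
pose()
im=viewer.get_image("wrist")
cv2.imwrite("pics/w4.png",im["pixels"])
np.savez("w4",**{k:im[k] for k in("pose","fx","fy","cx","cy")})
E
```

```text
10.85 [0.6083 0.1241 0.2134] [-1.000e-04  4.050e-02  9.992e-01 -2.000e-04] [-0.8 -0.1  0.2] 0.502 0.0
```

View pics/w4.png

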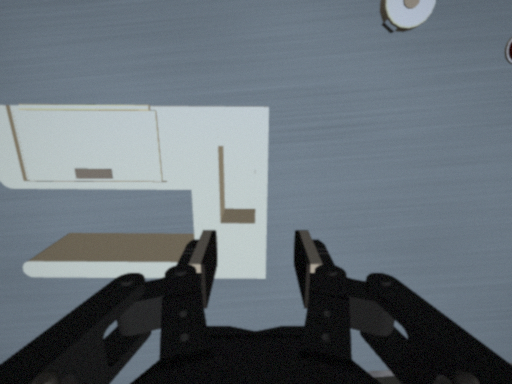

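```bash

python3 - <<'E'
from h import *
im=np.load("w4.npz")
m=[(-.121,.076,.072),(.061,.076,.072),(-.041,0,.072),(-.085,.028,.072),(-.005,.064,.072)]
x,r=fit(im,m,[(269.5,106.5),(266.5,278),(192,190.5),(219,147),(255.5,222.5)],[.65,.056,-.083]);print(x,r.round(1))
c,s=np.cos(x[2]),np.sin(x[2])
w=lambda p:np.array([x[0]+c*p[0]-s*p[1],x[1]+s*p[0]+c*p[1],p[2]])
print(w((-.045,.07,.072)),rel(w((-.045,.07,.072))))
E
```

```text
[ 0.65027596  0.05797679 -0.08253139] [[-0.3  0.4]
 [ 0.1  0.3]
 [ 0.3 -0.5]
 [-0.4 -1. ]
 [ 0.4  0.7]]
[0.61119977 0.13144822 0.072     ] [-0.00234379  0.0085964   0.14135045]
```

>>> drive_tool([
  [[-0.002,0.0085,0.01],[0,0,0],0.4],
  [[0,0,0.04],[0,0,0],0.4],
  [[0,0,0.04],[0,0,0],0.4],
  [[0,0,0.035],[0,0,0],0.4],
  [[0,0,0.02],[0,0,0],0.4],
  [[0,0,0.014],[0,0,0],0.4],
  [[0,0,0],[0,0,0],0.4],
  [[0,0,0],[0,0,0],0.0],
  [[0,0,0],[0,0,0],0.0],
  [[0,0,0],[0,0,0],0.0],
  [[0,0,0],[0,0,0],0.0],
  [[0,0,0],[0,0,0],0.0],
], squeeze=60)

```text
time_s: 12.1
ee_pos: [0.6123, 0.1315, 0.0562]
eef_rot: [0.001, 0.042, 0.999, -0.0]
force: [-0.9, -1.7, 5.8]
finger_gap: 0.129
gripper_force: 61.3
```

```bash

python3 - <<'E'
from h import *
pose()
for n in("top","wrist"):
    im=viewer.get_image(n);cv2.imwrite(f"pics/{n}5.png",im["pixels"]);np.savez(n+"5",**{k:im[k] for k in("pose","fx","fy","cx","cy")})
a=cv2.imread("pics/top5.png")[105:215,225:415]
cv2.imwrite("pics/t5c.png",cv2.resize(a,None,fx=4,fy=4,interpolation=cv2.INTER_CUBIC))
E
```

```text
12.1 [0.6123 0.1315 0.0562] [ 0.0013  0.0416  0.9991 -0.    ] [-0.9 -1.7  5.8] 0.129 61.3
```

View pics/t5c.png

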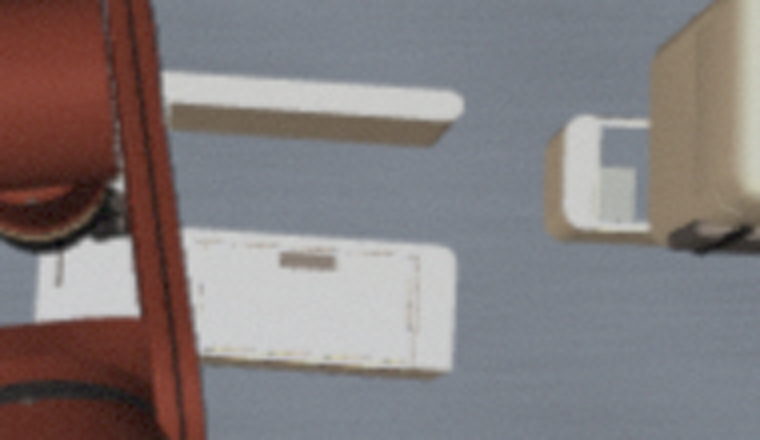

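```bash

python3 - <<'E'
from h import *
top=np.load("top5.npz")
def run(f,im,roi,z,ml):
    g=cv2.imread(f,0);l=cv2.createLineSegmentDetector(cv2.LSD_REFINE_ADV).detect(g)[0][:,0]
    x0,y0,x1,y1=roi
    for a in l:
        if np.hypot(a[2]-a[0],a[3]-a[1])<ml: continue
        if not all(x0<=u<=x1 and y0<=v<=y1 for u,v in((a[0],a[1]),(a[2],a[3]))): continue
        p,q=pix2world(im,a[0],a[1],z),pix2world(im,a[2],a[3],z); d=p-q
        if d[1]<0:d=-d
        print(f,a.round(1),p[:2].round(4),q[:2].round(4),"yaw %.3f"%(np.arctan2(-d[0],d[1])))
run("pics/w2.png",np.load("w2.npz"),(0,215,140,300),.072,20)
run("pics/w3.png",np.load("w3.npz"),(0,205,130,295),.072,20)
run("pics/a.png",top,(340,90,512,200),.29,20)
run("pics/top5.png",top,(355,125,400,170),.072,10)
E
```

```text
pics/w2.png [  0.5 243.8  24.8 248.6] [ 0.6063 -0.3159] [ 0.6142 -0.2915] yaw -0.312
pics/w2.png [ 41.9 291.7 109.4 291.8] [ 0.6697 -0.2897] [ 0.6764 -0.2125] yaw -0.087
pics/w2.png [104.4 232.5   0.6 232.7] [ 0.6027 -0.2004] [ 0.5936 -0.3112] yaw -0.082
pics/w2.png [ 55.8 270.8  39.8 287.4] [ 0.6443 -0.2658] [ 0.6639 -0.2903] yaw 0.677
pics/w2.png [ 51.8 238.8  74.4 237.4] [ 0.6052 -0.2587] [ 0.6057 -0.234 ] yaw -0.020
pics/w2.png [118.2 288.1 110.2 239.4] [ 0.6724 -0.2013] [ 0.6113 -0.1961] yaw 1.485
pics/w2.png [ 24.3 238.4  52.  239.4] [ 0.6022 -0.2881] [ 0.6059 -0.2587] yaw -0.124
pics/w2.png [ 96.9 287.6  43.1 288.3] [ 0.6697 -0.2255] [ 0.6653 -0.2869] yaw -0.071
pics/w2.png [ 89.  241.7  94.3 269.1] [ 0.6121 -0.2196] [ 0.6458 -0.2223] yaw 1.491
pics/w2.png [  0.6 217.   95.6 215.7] [ 0.5759 -0.305 ] [ 0.583  -0.2049] yaw -0.071
pics/w2.png [ 67.1 239.6  73.2 266.6] [ 0.6076 -0.2426] [ 0.6406 -0.245 ] yaw 1.498
pics/w2.png [ 93.2 239.4  98.5 265.5] [ 0.6097 -0.2144] [ 0.6417 -0.2165] yaw 1.502
pics/w2.png [ 75.6 219.1  54.4 219.1] [ 0.5849 -0.2269] [ 0.583  -0.2492] yaw -0.085

[... 2169 characters left out ...]
209] yaw 1.502
pics/a.png [388.2 166.3 365.7 165. ] [ 0.5513 -0.1767] [ 0.5548 -0.1325] yaw -0.079
pics/a.png [449.5 183.5 480.7 175.9] [ 0.5151 -0.2949] [ 0.5289 -0.3575] yaw 0.217
pics/top5.png [364.3 161.2 388.1 163.1] [ 0.6027 -0.1955] [ 0.5968 -0.2563] yaw -0.097
pics/top5.png [365.8 134.4 365.1 156.9] [ 0.6732 -0.2029] [ 0.6139 -0.198 ] yaw 1.487
pics/top5.png [385.6 134.  369.3 133.3] [ 0.6732 -0.2543] [ 0.6758 -0.2122] yaw -0.062
pics/top5.png [373.8 159.4 374.5 135.6] [ 0.6071 -0.22  ] [ 0.6695 -0.2252] yaw 1.487
pics/top5.png [382.8 158.2 383.3 148.1] [ 0.6098 -0.2434] [ 0.6363 -0.2463] yaw 1.460
pics/top5.png [389.4 166.5 365.7 164.9] [ 0.5878 -0.2591] [ 0.5931 -0.1985] yaw -0.086
```

>>> drive_tool([
  [[0,0,-0.0015],[0,0,0],0],
  [[-0.002,-0.004,0],[0,0,0],0],
  [[-0.002,-0.005,0],[0,0,0],0],
  [[-0.002,-0.006,0],[0,0,0],0],
  [[-0.002,-0.006,0],[0,0,0],0],
  [[-0.0027,-0.006,0],[0,0,0],0],
  [[0,-0.006,0],[0,0,0],0],
  [[0,-0.006,0],[0,0,0],0],
  [[0,-0.006,0],[0,0,0],0],
  [[0,-0.004,0],[0,0,0],0],
  [[0,0,0],[0,0,0],0],
  [[0,0,0],[0,0,0],0],
], squeeze=100)

```text
time_s: 13.4
ee_pos: [0.618, 0.0809, 0.0563]
eef_rot: [0.0, 0.042, 0.999, -0.001]
force: [0.2, -1.6, 4.0]
finger_gap: 0.121
gripper_force: 98.6
```

```bash

python3 - <<'E'
from h import *
pose()
im=viewer.get_image("top");cv2.imwrite("pics/top6.png",im["pixels"]);np.savez("top6",**{k:im[k] for k in("pose","fx","fy","cx","cy")})
g=im["pixels"][100:220,260:420];cv2.imwrite("pics/t6c.png",cv2.resize(g,None,fx=5,fy=5,interpolation=cv2.INTER_CUBIC))
g=cv2.cvtColor(im["pixels"],cv2.COLOR_BGR2GRAY)
for a in cv2.createLineSegmentDetector(cv2.LSD_REFINE_ADV).detect(g)[0][:,0]:
    if np.hypot(a[2]-a[0],a[3]-a[1])>12 and 260<min(a[0],a[2]) and max(a[0],a[2])<420 and 110<min(a[1::2]) and max(a[1::2])<205:
        p,q=pix2world(im,a[0],a[1],.072),pix2world(im,a[2],a[3],.072);d=p-q;d=d if d[1]>0 else -d
        print(a.round(1),p[:2].round(4),q[:2].round(4),"%.3f"%np.arctan2(-d[0],d[1]))
E
```

```text
13.4 [0.618  0.0809 0.0563] [ 1.000e-04  4.170e-02  9.991e-01 -7.000e-04] [ 0.2 -1.6  4. ] 0.121 98.6
[281.  159.8 267.7 162.5] [0.6103 0.0183] [0.6039 0.0523] 0.185
[284.1 180.8 282.3 160.7] [0.5559 0.0118] [0.6079 0.0148] -1.512
[296.9 128.1 358.2 132. ] [ 0.6929 -0.0251] [ 0.6797 -0.1836] -0.083
[304.3 191.1 357.  194.2] [ 0.5286 -0.0391] [ 0.5182 -0.1724] -0.077
[364.3 161.2 388.1 163.1] [ 0.6028 -0.1955] [ 0.5969 -0.2563] -0.097
[357.  124.3 296.8 120.4] [ 0.7003 -0.1814] [ 0.7135 -0.0256] -0.084
[357.4 193.1 358.3 165.6] [ 0.5209 -0.1736] [ 0.5917 -0.1795] 1.487
[365.9 134.4 365.1 156.9] [ 0.6731 -0.2031] [ 0.6139 -0.1981] 1.485
[373.7 158.1 374.5 135.6] [ 0.6103 -0.2201] [ 0.6695 -0.2253] 1.483
[315.5 164.2 328.  165.4] [ 0.5973 -0.07  ] [ 0.5935 -0.1019] -0.117
[355.6 162.8 301.8 159.3] [ 0.599  -0.1728] [ 0.6105 -0.0352] -0.084
[350.7 138.7 299.3 135.5] [ 0.6624 -0.1633] [ 0.6733 -0.0308] -0.082
[350.7 197.6 305.6 194.6] [ 0.5098 -0.156 ] [ 0.5194 -0.042 ] -0.085
[389.4 166.5 365.7 165.1] [ 0.5878 -0.2591] [ 0.5927 -0.1984] -0.081
```

View pics/t6c.png

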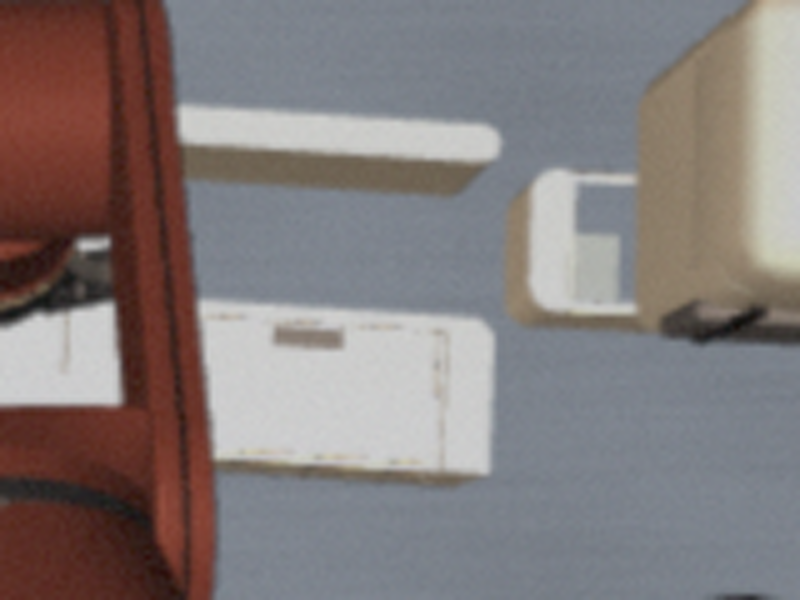

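>>> drive_tool([
  [[-0.001,-0.003,0],[0,0,0],0],
  [[-0.001,-0.004,0],[0,0,0],0],
  [[0,-0.004,0],[0,0,0],0],
  [[0,-0.005,0],[0,0,0],0],
  [[0,-0.006,0],[0,0,0],0],
  [[0,-0.006,0],[0,0,0],0],
  [[0,-0.006,0],[0,0,0],0],
  [[0,-0.006,0],[0,0,0],0],
  [[0,-0.006,0],[0,0,0],0],
  [[0,-0.006,0],[0,0,0],0],
  [[0,-0.008,0],[0,0,0],0],
  [[0,0,0],[0,0,0],0],
])

```text
time_s: 14.65
ee_pos: [0.6149, 0.0218, 0.0563]
eef_rot: [0.0, 0.042, 0.999, 0.0]
force: [-0.8, 1.0, 5.4]
finger_gap: 0.12
gripper_force: 98.7
```

>>> drive_tool([
  [[0,-0.006,0],[0,0,0],0],
  [[0,-0.008,0],[0,0,0],0],
  [[0,-0.008,0],[0,0,0],0],
  [[0,-0.008,0],[0,0,0],0],
  [[0,-0.008,0],[0,0,0],0],
  [[0,-0.008,0],[0,0,0],0],
  [[0,-0.008,0],[0,0,0],0],
  [[0,-0.008,0],[0,0,0],0],
  [[0,-0.008,0],[0,0,0],0],
  [[0,-0.008,0],[0,0,0],0],
  [[0,-0.008,0],[0,0,0],0],
  [[0,-0.008,0],[0,0,0],0],
  [[0,-0.008,0],[0,0,0],0],
  [[0,-0.008,0],[0,0,0],0],
  [[0,-0.008,0],[0,0,0],0],
  [[0,-0.004,0],[0,0,0],0],
  [[0,0,0],[0,0,0],0],
])

```text
time_s: 16.35
ee_pos: [0.6048, -0.0994, 0.0563]
eef_rot: [0.0, 0.042, 0.999, 0.0]
force: [0.6, 2.2, 5.0]
finger_gap: 0.125
gripper_force: 98.8
```

>>> drive_tool([
  [[0,-0.005,0],[0,0,0],0],
  [[0,-0.005,0],[0,0,0],0],
  [[0,-0.004,0],[0,0,0],0],
  [[0,-0.003,0],[0,0,0],0],
  [[0,-0.002,0],[0,0,0],0],
  [[0,-0.002,0],[0,0,0],0],
  [[0,-0.001,0],[0,0,0],0],
  [[0,-0.001,0],[0,0,0],0],
  [[0,-0.001,0],[0,0,0],0],
  [[0,0,0],[0,0,0],0],
])

```text
time_s: 17.35
ee_pos: [0.6029, -0.1223, 0.0563]
eef_rot: [0.0, 0.041, 0.999, 0.001]
force: [0.8, 6.4, 6.0]
finger_gap: 0.123
gripper_force: 98.9
```

>>> drive_tool([
  [[0,-0.001,0],[0,0,0],0],
  [[0,-0.001,0],[0,0,0],0],
  [[0,0,0],[0,0,0],0],
])

```text
time_s: 17.65
ee_pos: [0.6027, -0.1243, 0.0563]
eef_rot: [0.0, 0.041, 0.999, 0.001]
force: [0.4, 6.5, 5.8]
finger_gap: 0.121
gripper_force: 98.9
```

```bash

python3 - <<'E'
from h import *
pose()
im=viewer.get_image("wrist");cv2.imwrite("pics/w7.png",im["pixels"]);np.savez("w7",**{k:im[k] for k in("pose","fx","fy","cx","cy")})
E
```

```text
17.65 [ 0.6027 -0.1243  0.0563] [0.000e+00 4.140e-02 9.991e-01 7.000e-04] [0.4 6.5 5.8] 0.121 98.9
```

>>> drive_tool([
  [[0,-0.001,0],[0,0,0],0],
  [[0,-0.001,0],[0,0,0],0],
  [[0,-0.001,0],[0,0,0],0],
  [[0,0,0],[0,0,0],0],
])

```text
time_s: 18.1
ee_pos: [0.6025, -0.1253, 0.0563]
eef_rot: [-0.0, 0.041, 0.999, 0.002]
force: [0.1, 14.2, 7.4]
finger_gap: 0.125
gripper_force: 99.3
```

>>> drive_tool([
  [[0,0.0015,0],[0,0,0],0],
  [[0,0,0],[0,0,0],0],
  [[0,0,0],[0,0,0],0.35],
  [[0,0,0],[0,0,0],0.35],
  [[0,0,0],[0,0,0],0.35],
  [[0,0,-0.01],[0,0,0],0.35],
  [[0,0,-0.03],[0,0,0],0.35],
  [[0,0,-0.04],[0,0,0],0.35],
  [[0,0.01,-0.04],[0,0,0],0.35],
  [[0,0.02,-0.04],[0,0,0],0.35],
  [[0,0.04,-0.02],[0,0,0],0.35],
  [[0,0.04,0],[0,0,0],0.35],
  [[0,0,0],[0,0,0],0.35],
  [[0,0,0],[0,0,0],0.35],
])

```text
time_s: 19.5
ee_pos: [0.6114, -0.0169, 0.2366]
eef_rot: [0.0, 0.041, 0.999, -0.0]
force: [0.6, -0.9, -0.4]
finger_gap: 0.354
gripper_force: 0.0
```

```bash

python3 - <<'E'
from h import *
pose()
for n in("wrist","top"):
    im=viewer.get_image(n);cv2.imwrite(f"pics/{n}8.png",im["pixels"]);np.savez(n+"8",**{k:im[k] for k in("pose","fx","fy","cx","cy")})
E
```

```text
19.5 [ 0.6114 -0.0169  0.2366] [ 2.000e-04  4.070e-02  9.992e-01 -3.000e-04] [ 0.6 -0.9 -0.4] 0.354 0.0
```

View pics/wrist8.png

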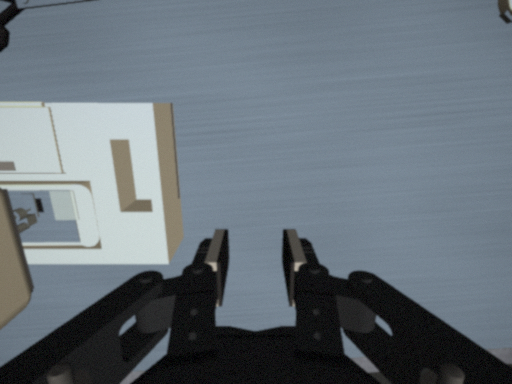

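```bash

python3 - <<'E'
from h import *
g=cv2.imread("pics/wrist8.png")
cv2.imwrite("pics/w8c.png",cv2.resize(g[95:275,0:200],None,fx=4,fy=3.3,interpolation=cv2.INTER_CUBIC)[:600])
im=np.load("wrist8.npz")
m=[(-.121,.076,.072),(.061,.076,.072),(-.085,.028,.072),(-.005,.064,.072)]
x,r=fit(im,m,[(153.5,103),(168,264),(110,139.5),(152,212)],[.64,-.2,-.083]);print(x,r.round(1))
print(-.1253-.1315+.058)
E
```

```text
[ 0.64003349 -0.19799196 -0.09108451] [[-0.3  0.2]
 [-0.2  0.1]
 [ 0.1 -0.3]
 [ 0.4 -0.1]]
-0.19880000000000003
```

View pics/w8c.png

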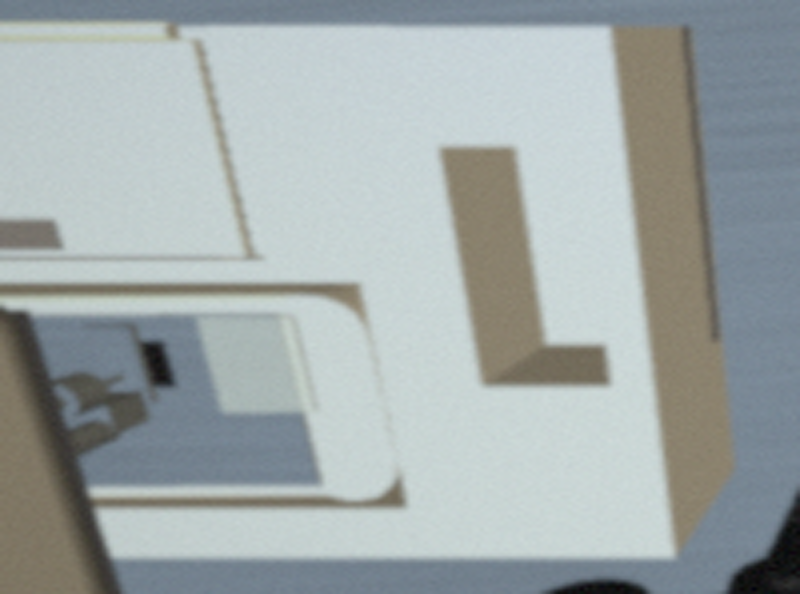

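```bash
python3 -c "
from workcell import env
print(env.close_job())"
```

```text
the job is handed in; nothing more can be done
None
```

The job is handed in, but no verdict came back: the bobbin was seen in the compartment before I shut the cover, and the last picture shows the cover flush and the extension table fully home against the arm's tip, finished at about 19.6 s with the robot clear.

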